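# Set the stop pins and hold the axle down in the V fixture

### The arm

A 7-joint arm with a two-finger parallel gripper is mounted at the origin on a cart in front of the work surface, level with it; the furniture and walls round the work are solid. World frame = base frame: x ahead of the robot, y to its left, z up, the work surface at z = 0. Lengths are in m, angles in rad, forces in N, time in s.
With the tool pointing down it reaches from about 0.4 to 0.875 m from the base axis. Payload 6.5 kg.
Tool frame: the origin (TCP) lies between the finger pads; the fingertips stand 22 mm ahead of it and the grasp point (between the pads) lies 3 mm ahead of it; z points along the fingers, y is the line along which they close (so a half turn about z gives the same grasp; the last joint's range is limited). The gripper opens to 85 mm and grips with 20 to 120 N. Pads are 22 mm wide; open, the fingers measure 114 mm over their backs; the gripper's body (76 mm by 85 mm) begins 54 mm behind the grasp point. The pads swing forward as they close: fully open they stand 13 mm farther back than shut.
Start: joints at [-1.296, 0.536, -0.004, 1.538, 0.003, 1.067, -0.071], TCP at [0.217, 0.613, 0.253] pointing down, gripper open.
Joint ranges: [-2.7, 2.7], [-0.37, 2.16], [-1.27, 1.26], [0.24, 2.4], [-1.31, 4.45], [0.19, 1.91], [-2.76, 2.76]. Speed limits (rad/s): [2.39, 2.39, 3.14, 3.14, 3.14, 3.14, 3.14].

### API

Orientations are given as a rotation vector (axis times angle).
In Python, from station import env gives the robot as it stands.
- The arm moves only by the shell command python3 -m crank 'ROWS'. ROWS is a JSON object of lists of equal length, an entry for each row: "dp": the shift along the world's x, y, z in cm, a list of three; "twist": the turn, a rotation vector about the world's x, y, z in degrees, a list of three; "jaw": the finger opening in cm, from 0 to 8.54. In form: {"dp": [[x, y, z], ...], "twist": [[wx, wy, wz], ...], "jaw": [jaw, ...]}. A call has exactly 5 rows; each row is the pose to reach, as a shift and turn from the pose commanded when the call began; what a row does not reach only later rows make up. A row lasts 1/10 s, in which the tool goes at most 50 mm and 8.59 degrees, less where a joint would pass 70% of its speed; a pose out of reach is approached as far as the arm can. A call with a gripper value outside its range is refused whole. The fingers move at their own pace and stop on an object; the grip force is fixed at half the most. Time passes only in rows, so rows that repeat a pose let the fingers close, or fill a call up. It gives the time, the measured TCP pose, the force, the opening and the grip force at its end, in the units of the state.
- env.get_state(): the state, without advancing time (a new reading comes with each control period).
- env.grab_frame(name): name is "scene" or "top" or "wrist"; returns a dict with "image" (420x560x3 uint8, red, green, blue), "z_map" (420x560 float32, m along the optical axis (not along the pixel's ray), 0 where there is no reading), "camera_matrix" (3x3 intrinsics, pixels), "R" (3x3) and "t" (3): a world point X has camera coordinates R X + t. Camera axes: x right, y down, z forward; pixel columns grow to the right and rows downward; lengths in m; the calibration is good to about 2 mm. A picture is of the moment at which its call begins.
- env.job_done(): hands the job in; it is judged then, once.
The state is a dict: "t": time; "q": joint angles; "dq": joint speeds; "tau": joint torques, N m; "ee_pos": TCP position; "eef_rot": TCP orientation; "ft_force": force on the tool from outside, world axes, zero at the start; "torque": the same for the moment, N m; "gripper_width": opening from 0.0 (shut) to 1.0 (fully open); "finger_force": force on a finger pad.
Only numpy, scipy, OpenCV 4.12 (cv2) and the standard library are available. Lean on these libraries where they do the work, as an engineer would, in place of code of your own. Each camera call takes 0.05 s, during which the arm holds its last target. There are 200 camera calls.

### The job

Locate this axle in the V fixture ready for drilling: drop the two long plain stop pins from the wooden block into the two holes at the end of the fixture, one in each and fully down, then lay the axle in the two V saddles with its threaded stub between the pins and its shoulder up against them. Finish while holding it there, with the gripper still on the axle and pressing it firmly down (about 15 N) so that it bears on both sloping faces of the Vs. Set the axle in gently, and leave the headed pin and the other things where they are.

Things in the scene. Friction and masses are not known exactly. Their poses are not given: they have to be found in the camera images.
- fixture: fixed steel V fixture; y axis along the V towards the stop block, z up, origin on the bench midway between the saddles. Dark plate 100 mm wide (x), 12 thick, y -68 to 67 mm; dark stop block with two holes y 67 to 97, 28 high; two bright V saddles 72 wide (x), 20 thick, centred at y -40 and 40, tops 44 mm above the bench, 60 free between. 6 mm screw heads on the plate at x +-42, y -60 and 0
- v_face_near: the halves of both saddles on the fixture's -x side, with their 45 degree V faces; part of the fixture, same origin and axes
- v_face_far: the same for the +x side. Each saddle is a 90 degree V, 43 mm wide at the top
- v_mid (a point): point on the axis that the seated axle has, midway between the saddles, 48 mm above the bench; axes as the fixture. With the shoulder against the pins the middle of the axle lies here
- bore_near (a point): centre of the mouth of one hole, in the stop block's top face (28 mm above the bench), 15 mm to the fixture's -x side of the V axis and 81 mm along y from v_mid. Blind hole 13.5 mm wide, 24 mm deep, with a small chamfer
- bore_far (a point): the same for the other hole, 15 mm to the fixture's +x side (30 mm from the first)
- axle: loose aluminium axle, 0.36 to 0.56 kg, lying on a flat of its square body. Origin on its axis at the middle (20 mm above the bench); y runs along it to the threaded stub, x across, level. Square body 40 x 40 mm, y -22 to 22; round journals 36 mm across from there to y -75 and 75; stub 12 mm across, y 75 to 101. Journals go in the saddles, the square body between them (8 mm to spare at either end)
- axle_shoulder (a point): centre of the end face of the journal at the stub's root (axle y = +75 mm); this face goes against the pins
- axle_tail (a point): centre of the plain end face (axle y = -75 mm)
- pin_block: pine block 56 mm (x) by 150 mm (y), 36 mm high, fixed, with three holes in a row along its y axis at -50, 0 and +50 mm, 13 mm wide and 26 mm deep. Origin on the bench under its middle
- pin_a: long plain steel stop pin, 12 mm across, 66 mm long, its lowest 6 mm tapered to 7 mm, upright in a hole of the pin block (foot 10 mm, top 76 mm above the bench, 40 mm showing). Origin at the centre of its foot, z up along it. Goes into either hole of the fixture, where its top then stands 70 mm above the bench
- pin_b: the second stop pin, the same as pin_a
- headed_pin: shorter pin with a wide head: shank 12 mm, head 20 mm across and 10 mm high, 46 mm long in all, in the remaining hole of the pin block, to be left there. Origin at the centre of its foot
- tape_measure: yellow tape measure lying flat, 68 x 92 x 34 mm, a bystander; origin under its middle
- red_dish: red screw cap used as a dish, 102 mm across, 33 mm high, a bystander; origin under its middle
There are look-alikes about, which are no part of the job. There is more than one size of the axle; the one meant has the size given above.

How it is judged:
On the way, in this order (a step that is already met when the one before it is completed fails the run):
1. the first stop pin is fully down in a hole of the fixture (((horizontal distance between pin_a and bore_near below 0.004 m and z of pin_a in the frame of bore_near below -0.02 m and angle between pin_a's own z axis and vertical below 0.15 rad) or (horizontal distance between pin_a and bore_far below 0.004 m and z of pin_a in the frame of bore_far below -0.02 m and angle between pin_a's own z axis and vertical below 0.15 rad) or (horizontal distance between pin_b and bore_near below 0.004 m and z of pin_b in the frame of bore_near below -0.02 m and angle between pin_b's own z axis and vertical below 0.15 rad) or (horizontal distance between pin_b and bore_far below 0.004 m and z of pin_b in the frame of bore_far below -0.02 m and angle between pin_b's own z axis and vertical below 0.15 rad))), for 0.1 s.
2. both stop pins are fully down, one in each hole ((((horizontal distance between pin_a and bore_near below 0.004 m and z of pin_a in the frame of bore_near below -0.02 m and angle between pin_a's own z axis and vertical below 0.15 rad) and (horizontal distance between pin_b and bore_far below 0.004 m and z of pin_b in the frame of bore_far below -0.02 m and angle between pin_b's own z axis and vertical below 0.15 rad)) or ((horizontal distance between pin_a and bore_far below 0.004 m and z of pin_a in the frame of bore_far below -0.02 m and angle between pin_a's own z axis and vertical below 0.15 rad) and (horizontal distance between pin_b and bore_near below 0.004 m and z of pin_b in the frame of bore_near below -0.02 m and angle between pin_b's own z axis and vertical below 0.15 rad)))), for 0.2 s.
3. the axle is lifted off the bench (its middle above 55 mm) (height (world z) of axle above 0.055 m), for 0.1 s.
At the end, for the whole second after the job is handed in: Pins in both holes, feet 20 mm or more down; axle ends within 2.5 mm of the V axis in height and sideways, shoulder 71.5 to 79 mm along y from v_mid; axle at rest, fingers on it (over 2 N), over 5 N in all on each side's V faces (its weight gives under 4 N) ((((horizontal distance between pin_a and bore_near below 0.004 m and z of pin_a in the frame of bore_near below -0.02 m and angle between pin_a's own z axis and vertical below 0.15 rad) and (horizontal distance between pin_b and bore_far below 0.004 m and z of pin_b in the frame of bore_far below -0.02 m and angle between pin_b's own z axis and vertical below 0.15 rad)) or ((horizontal distance between pin_a and bore_far below 0.004 m and z of pin_a in the frame of bore_far below -0.02 m and angle between pin_a's own z axis and vertical below 0.15 rad) and (horizontal distance between pin_b and bore_near below 0.004 m and z of pin_b in the frame of bore_near below -0.02 m and angle between pin_b's own z axis and vertical below 0.15 rad))) and x of axle_shoulder in the frame of v_mid between -0.0025 and 0.0025 m and z of axle_shoulder in the frame of v_mid between -0.0025 and 0.0025 m and x of axle_tail in the frame of v_mid between -0.0025 and 0.0025 m and z of axle_tail in the frame of v_mid between -0.0025 and 0.0025 m and y of axle_shoulder in the frame of v_mid between 0.0715 and 0.079 m and contact force between axle and v_face_near above 5 N and contact force between axle and v_face_far above 5 N and contact force between the fingers and axle above 2 N and linear speed of axle below 0.01 m/s); the arm keeps its last pose, push and grip.
It fails at once if the axle is slammed or crushed into the V (over 90 N on one side) (contact force between axle and v_face_near above 90 N or contact force between axle and v_face_far above 90 N).
It fails at once if the headed pin is moved by more than 30 mm (distance of headed_pin from where it was at the start of the episode above 0.03 m).
It fails at once if the tape measure is moved by more than 30 mm (distance of tape_measure from where it was at the start of the episode above 0.03 m).
It fails at once if the red dish is moved by more than 30 mm (distance of red_dish from where it was at the start of the episode above 0.03 m).
It also fails if it takes over 72 s, if anything falls off the work surface, if the arm or the gripper's body presses on something with over 40 N, if the wrist force passes 120 N, or if a joint passes its speed limit or range.

## Working session

There is one attempt and no reset: what is moved stays moved. The work goes in short steps, Python scripts to look and compute and a shell command to move; the robot and the scene stay as the last step left them, time stands still between calls to the robot, and variables do not carry over. Pictures are saved under pics/ and viewed, at most 10 in all, crops included, and the job is handed in when it is done.

```bash
mkdir -p pics; ls
cat > h.py <<'E'
import numpy as np, cv2
from station import env
def grab(n,save=None):
    f=env.grab_frame(n)
    if save: cv2.imwrite(f'pics/{save}.png',f['image'][:,:,::-1])
    np.savez(f'/tmp/{save or n}.npz',**f); return f
def ray(f,u,v,z):
    d=f['R'].T@np.linalg.inv(f['camera_matrix'])@np.array([u,v,1.]); c=-f['R'].T@f['t']
    return c+d*(z-c[2])/d[2]
def cloud(f):
    h,w=f['z_map'].shape; v,u=np.mgrid[:h,:w]; Z=f['z_map']
    P=np.stack([u,v,np.ones_like(u)],-1)@np.linalg.inv(f['camera_matrix']).T*Z[...,None]
    return (P-f['t'])@f['R']
def proj(f,X):
    p=f['camera_matrix']@(f['R']@np.asarray(X)+f['t']); return p[:2]/p[2]
E
python3 - <<'E'
from h import *
s=env.get_state(); print({k:np.round(v,3) for k,v in s.items()})
for n in ['scene','top']:
    f=grab(n,n+'0'); print(n,-f['R'].T@f['t'],f['camera_matrix'][0,0],(f['z_map']>0).mean(), f['R'][2])
E
```

```text
pics
{'t': np.float64(0.0), 'q': array([-1.296,  0.537, -0.004,  1.539,  0.003,  1.067, -0.071]), 'dq': array([-0.002,  0.   , -0.   ,  0.   ,  0.   , -0.   , -0.001]), 'tau': array([-0.000e+00, -5.834e+01,  1.048e+00, -2.591e+01,  1.200e-02,
        1.000e-02, -0.000e+00]), 'ee_pos': array([0.217, 0.612, 0.252]), 'eef_rot': array([-5.330e-01, -3.096e+00,  3.000e-03]), 'ft_force': array([-0.44 ,  0.15 ,  0.464]), 'torque': array([0.023, 0.003, 0.077]), 'finger_force': np.float64(0.0), 'gripper_width': np.float64(1.001)}
scene [ 0.09453224 -0.90894496  0.51977985] 405.3359678884653 0.9245493197278911 [ 0.4004836   0.81227167 -0.42406087]
top [ 0.50629475 -0.0402718   1.00399709] 392.50618493766564 0.9958418367346938 [ 0.05744773  0.00674937 -0.9983257 ]
```

View pics/top0.png

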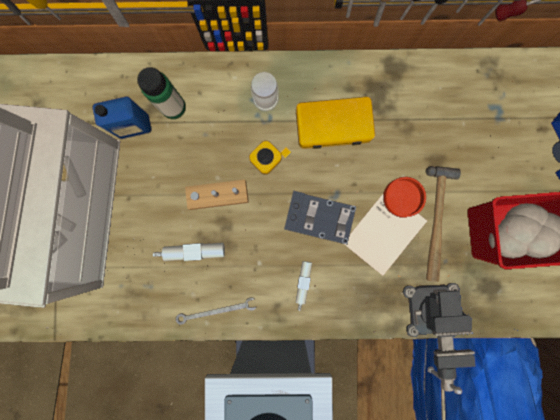

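View pics/scene0.png

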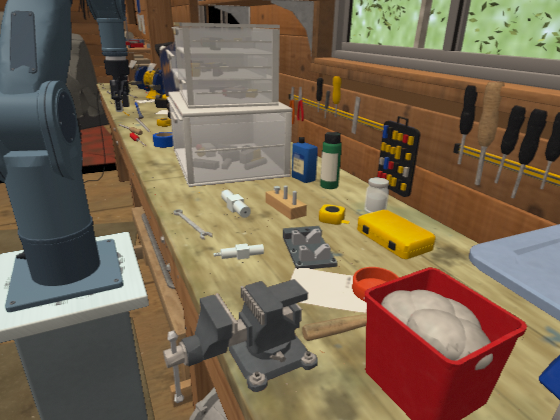

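View zoom.

The top view has x up and y left. The full-size axle is at about (192,253), roughly 70 px long, and its stub points left. A shorter look-alike is at (304,283). The fixture is at (320,217) and the pin block at (217,194). I'll zoom in.

Run:
```python
from h import *
f=dict(np.load('/tmp/top0.npz')); im=f['image'][165:275,145:365]
cv2.imwrite('pics/topz.png',cv2.resize(im[:,:,::-1],None,fx=3.6,fy=3.6,interpolation=cv2.INTER_CUBIC))
P=cloud(f)
for (u,v) in [(192,253),(170,254),(195,196),(214,193),(235,191),(225,198),(312,210),(340,220),(295,215)]: print(u,v,P[v,u].round(3))
```

```text
192 253 [0.462 0.182 0.041]
170 254 [0.46  0.236 0.039]
195 196 [0.601 0.171 0.055]
214 193 [0.605 0.122 0.074]
235 191 [0.61  0.072 0.073]
225 198 [0.597 0.101 0.034]
312 210 [ 0.565 -0.114  0.036]
340 220 [ 0.54  -0.184  0.028]
295 215 [ 0.553 -0.072  0.028]
```

View pics/topz.png

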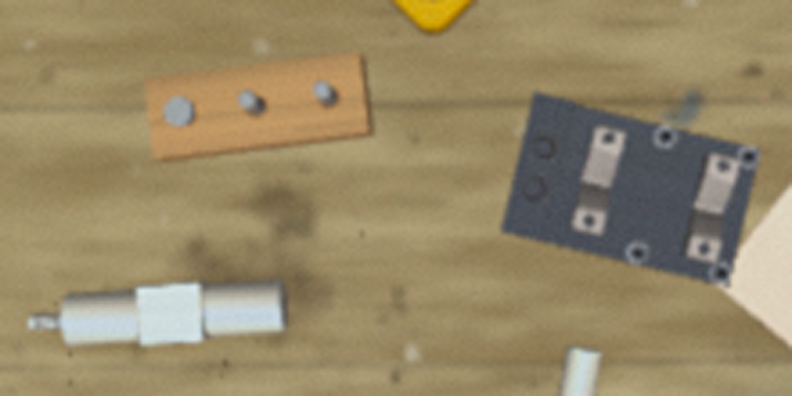

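The zoom shows three pins in the block. The headed pin is on the left at crop (178,110), and the plain pins are at (252,102) and (325,93). The fixture's holes are at its left end, at crop (544,147) and (535,188). The axle stub points left.

Run:
```python
from h import *
f=dict(np.load('/tmp/top0.npz')); P=cloud(f)
c=lambda u,v:(145+(u+.5)/3.6-.5,165+(v+.5)/3.6-.5)
def R(n,u,v,z): print(n,ray(f,*c(u,v),z).round(4))
R('head',178,110,.056);R('p1',249,99,.076);R('p2',322,90,.076);R('holeA',544,147,.028);R('holeB',535,188,.028)
hsv=cv2.cvtColor(f['image'],cv2.COLOR_RGB2HSV)
# axle and block and fixture by height masks
def rect(m,z):
    n,l,st,ce=cv2.connectedComponentsWithStats(m.astype(np.uint8))
    i=1+st[1:,4].argmax(); ys,xs=np.where(l==i)
    w=np.array([ray(f,x,y,z)[:2] for x,y in zip(xs,ys)],np.float32); r=cv2.minAreaRect(w); return np.round(r[0],4),np.round(r[1],4),r[2],len(xs)
Z=P[...,2]; X=P[...,0];Y=P[...,1]
box=lambda x0,x1,y0,y1:(X>x0)&(X<x1)&(Y>y0)&(Y<y1)
print('axle',rect(box(.42,.51,.08,.32)&(Z>.012),.02))
print('axle square',rect(box(.42,.51,.08,.32)&(Z>.0385),.04))
print('block',rect(box(.55,.66,.0,.22)&(Z>.02),.036))
print('fixture',rect(box(.47,.64,-.27,-.02)&(Z>.006)&(hsv[...,2]<110),.012))
m=Z>.1; m&=(Y<.75)&(X>.1)&(X<.75)&(Y>0.0)
for y in np.arange(.25,.75,.05):
    k=m&(abs(Y-y)<.025); 
    if k.any(): print(round(y,2),X[k].min().round(3),Z[k].max().round(3))
```

```text
head [0.6025 0.1733 0.056 ]
p1 [0.6072 0.1219 0.076 ]
p2 [0.6127 0.0736 0.076 ]
holeA [ 0.5769 -0.0742  0.028 ]
holeB [ 0.5485 -0.0676  0.028 ]
axle (array([0.4639, 0.1954]), array([0.0408, 0.1776]), 3.5044972896575928, 963)
axle square (array([0.4645, 0.183 ]), array([0.0391, 0.0466]), 0.0831022784113884, 228)
block (array([0.6067, 0.1234]), array([0.0576, 0.1512]), 6.411356449127197, 1401)
fixture (array([ 0.5472, -0.1344]), array([0.1643, 0.1013]), 74.83738708496094, 1989)
0.4 0.372 0.261
0.45 0.368 0.357
0.5 0.375 0.288
```

```bash
python3 -m crank '{"dp":[[0.5,-5,0],[1,-9.8,0],[1.5,-14.6,0],[2.5,-19.3,0],[4,-24,0]],"twist":[[0,0,1],[0,0,2],[0,0,3],[0,0,4],[0,0,5.5]],"jaw":[8.5,8.5,7,5,3]}' && python3 -m crank '{"dp":[[3,-4,0],[6.5,-7.5,0],[10,-11,0],[13.5,-14.5,0],[17,-18,0]],"twist":[[0,0,0],[0,0,0],[0,0,0],[0,0,0],[0,0,0]],"jaw":[3,3,3,3,3]}' && python3 -m crank '{"dp":[[3,-2,0],[6,-4,0],[9,-6,0],[12,-8,0],[12,-8,0]],"twist":[[0,0,0],[0,0,0],[0,0,0],[0,0,0],[0,0,0]],"jaw":[3,3,3,3,3]}'
python3 - <<'E'
from h import *
s=env.get_state(); print({k:np.round(s[k],4) for k in ['t','ee_pos','eef_rot','ft_force','gripper_width']})
f=grab('wrist','w1'); print(-f['R'].T@f['t'],f['R'][2],f['camera_matrix'][0,0])
for X in [(.607,.122,.076),(.6127,.0736,.076)]: print(proj(f,X))
E
```

```text
t: 0.6
ee_pos: [0.2567, 0.3706, 0.253]
eef_rot: [-0.38, -3.118, 0.001]
ft_force: [1.5, 0.5, -0.4]
gripper_width: 0.507
finger_force: 0.0
t: 1.1
ee_pos: [0.4282, 0.1909, 0.2533]
eef_rot: [0.383, 3.118, 0.0]
ft_force: [0.4, 1.0, -0.3]
gripper_width: 0.347
finger_force: 0.0
t: 1.6
ee_pos: [0.5504, 0.1084, 0.2531]
eef_rot: [0.393, 3.114, -0.003]
ft_force: [-0.0, 0.2, 0.4]
gripper_width: 0.352
finger_force: 0.0
{'t': np.float64(1.6), 'ee_pos': array([0.5504, 0.1084, 0.2531]), 'eef_rot': array([ 0.3925,  3.1144, -0.0034]), 'ft_force': array([-0.0306,  0.1713,  0.4455]), 'gripper_width': np.float64(0.3517)}
[0.47622156 0.12783127 0.37321213] [ 0.28782224 -0.07674146 -0.95460416] 370.847301526724
[308.91072287 249.11093727]
[256.87505316 267.48247914]
```

View pics/w1.png

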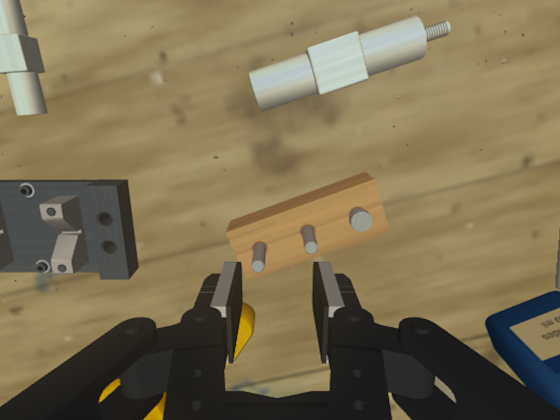

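The wrist view shows the pin tops at (258,266) and (310,248), which matches the top-view projections. The holes are at (105,219) and (107,247), and the axle is whole at (340,62). I'll triangulate these across the two views.

```bash
cat >> h.py <<'E'
def tri(fs,uv):
    A=[];b=[]
    for f,(u,v) in zip(fs,uv):
        d=f['R'].T@np.linalg.inv(f['camera_matrix'])@np.array([u,v,1.]); d/=np.linalg.norm(d); c=-f['R'].T@f['t']
        M=np.eye(3)-np.outer(d,d); A.append(M); b.append(M@c)
    return np.linalg.lstsq(np.vstack(A),np.hstack(b),rcond=None)[0]
def pintop(f,X,r=.0075,h=.006):
    "centroid of depth points near a pin's top"
    P=cloud(f); m=(np.hypot(P[...,0]-X[0],P[...,1]-X[1])<r+.008)&(abs(P[...,2]-X[2])<h)
    return P[m].mean(0),m.sum(),[float(x) for x in np.argwhere(m).mean(0)[::-1]]
def circ(f,X,rad,dark,size=.02):
    "centroid of dark/bright blob near projection of X"
    u,v=proj(f,X); s=int(np.linalg.norm(proj(f,np.add(X,[size,0,0]))-(u,v))); u0,v0=int(u)-s,int(v)-s
    g=cv2.cvtColor(f['image'],cv2.COLOR_RGB2GRAY)[v0:v0+2*s+1,u0:u0+2*s+1]
    t,b=cv2.threshold(g,0,255,cv2.THRESH_OTSU+(cv2.THRESH_BINARY_INV if dark else 0))
    n,l,st,ce=cv2.connectedComponentsWithStats(b)
    i=min(range(1,n),key=lambda i:np.hypot(*(ce[i]-s))-0.02*st[i,4]); return ce[i]+(u0,v0),st[i]
E
python3 - <<'E'
from h import *
t=dict(np.load('/tmp/top0.npz'));w=dict(np.load('/tmp/w1.npz'))
for X in [(.607,.122,.076),(.6127,.0736,.076)]:
    a=pintop(t,X);b=pintop(w,X); print(a,b,'tri',tri([t,w],[a[2],b[2]]).round(4))
for X in [(.5769,-.0742,.028),(.5485,-.0676,.028)]:
    b=circ(w,X,.007,True,.012); a=proj(t,X); print('hole',b,ray(w,*b[0],.028).round(4),'tri',tri([t,w],[a,b[0]]).round(4))
P=cloud(w);X,Y,Z=P[...,0],P[...,1],P[...,2]
m=(X>.4)&(X<.53)&(Y>.06)&(Y<.32)&(Z>.037)&(Z<.05)
r=cv2.minAreaRect(P[m][:,:2].astype(np.float32)); print('axle>37',r,Z[m].max())
m=(X>.4)&(X<.53)&(Y>.06)&(Y<.32)&(Z>.012)&(Z<.05)
r=cv2.minAreaRect(P[m][:,:2].astype(np.float32)); print('axle all',r)
E
```

```text
(array([0.60760604, 0.12383899, 0.07580901]), np.int64(21), [213.0, 192.0]) (array([0.60619312, 0.12330625, 0.07493554]), np.int64(155), [310.0709677419355, 247.44516129032257]) tri [0.6076 0.1238 0.0726]
(array([0.61240289, 0.07428268, 0.07488415]), np.int64(21), [233.85714285714286, 189.8095238095238]) (array([0.61156558, 0.07406432, 0.07491721]), np.int64(151), [257.10596026490066, 265.6887417218543]) tri [0.6123 0.0741 0.0739]
hole (array([108.58108108, 246.39864865]), array([  4,   4,  16,  13, 148], dtype=int32)) [ 0.5751 -0.0736  0.028 ] tri [ 0.5764 -0.0745  0.0261]
hole (array([104.36419753, 218.35802469]), array([  4,   3,  16,  14, 162], dtype=int32)) [ 0.5462 -0.0663  0.028 ] tri [ 0.5478 -0.068   0.0247]
axle>37 ((0.4649122655391693, 0.18189379572868347), (0.039838481694459915, 0.14902548491954803), 3.3884003162384033) 0.04242227919621565
axle all ((0.46413078904151917, 0.19509226083755493), (0.039838481694459915, 0.1755920797586441), 3.3884003162384033)
```

```bash
python3 -m crank '{"dp":[[3,-1.7,-3],[6.2,-3.4,-6],[6.2,-3.4,-9.5],[6.2,-3.4,-12],[6.2,-3.4,-12]],"twist":[[0,0,0],[0,0,0],[0,0,0],[0,0,0],[0,0,0]],"jaw":[3,3,3,3,3]}'
python3 - <<'E'
from h import *
s=env.get_state(); print(s['ee_pos'],s['eef_rot'])
f=grab('wrist','w2')
for X in [(.607,.1235,.075),(.612,.0742,.075)]: a=pintop(f,X,r=.006); print(a,ray(f,*a[2],.076).round(4))
E
```

```text
t: 2.15
ee_pos: [0.6054, 0.0795, 0.1294]
eef_rot: [-0.38, -3.11, 0.003]
ft_force: [-0.9, -0.5, -0.2]
gripper_width: 0.35
finger_force: 0.0
[0.60542668 0.07950121 0.12943366] [-3.80498586e-01 -3.11023413e+00  2.72223695e-03]
(array([0.60616684, 0.12324054, 0.07466815]), np.int64(488), [361.81762295081967, 234.45901639344262]) [0.6056 0.1231 0.076 ]
(array([0.61155535, 0.07434234, 0.07474346]), np.int64(454), [270.4647577092511, 265.41189427312776]) [0.611  0.0745 0.076 ]
```

View pics/w2.png

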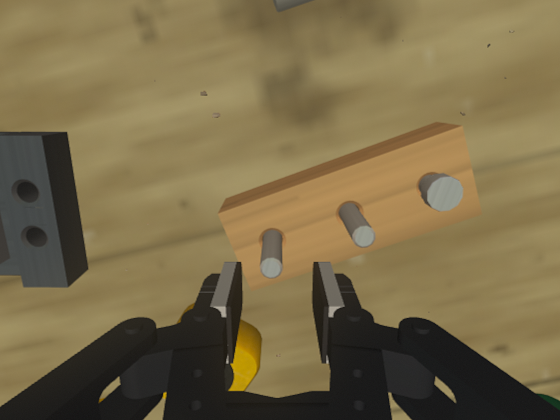

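The pin tops are at (270,265) and (362,234), so the target pin is slightly right of and above the jaw line. The measured positions agree. I'll settle the arm and check for any lag.

```bash
python3 -m crank '{"dp":[[0,0,0],[0,0,0],[0,0,-0.5],[0,0,-1],[0,0,-1]],"twist":[[0,0,0],[0,0,0],[0,0,0],[0,0,0],[0,0,0]],"jaw":[3,3,3,3,3]}'
```

```text
t: 2.7
ee_pos: [0.6087, 0.0786, 0.1227]
eef_rot: [-0.383, -3.117, 0.0]
ft_force: [-0.4, 1.1, -0.2]
gripper_width: 0.349
finger_force: 0.0
```

```bash
python3 -m crank '{"dp":[[0.3,-0.4,0],[0.3,-0.4,-1],[0.3,-0.4,-2],[0.3,-0.4,-2],[0.3,-0.4,-2]],"twist":[[0,0,0],[0,0,0],[0,0,0],[0,0,0],[0,0,0]],"jaw":[3,3,3,3,3]}'
```

```text
t: 3.2
ee_pos: [0.6118, 0.0746, 0.1026]
eef_rot: [-0.383, -3.117, 0.001]
ft_force: [0.9, -0.1, 0.5]
gripper_width: 0.353
finger_force: 0.0
```

Moves now land within 0.3 mm. Descending to grasp.

```bash
python3 -m crank '{"dp":[[0,0,-1.5],[0,0,-3.1],[0,0,-3.1],[0,0,-3.1],[0,0,-3.1]],"twist":[[0,0,0],[0,0,0],[0,0,0],[0,0,0],[0,0,0]],"jaw":[3,3,3,0.6,0.6]}' && python3 -m crank '{"dp":[[0,0,0],[0,0,0],[0,0,0],[0,0,0],[0,0,0]],"twist":[[0,0,0],[0,0,0],[0,0,0],[0,0,0],[0,0,0]],"jaw":[0,0,0,0,0]}'
```

```text
t: 3.7
ee_pos: [0.6125, 0.0745, 0.0724]
eef_rot: [0.384, 3.118, -0.0]
ft_force: [-0.0, 0.5, -1.1]
gripper_width: 0.119
finger_force: 58.4
t: 4.2
ee_pos: [0.6123, 0.0747, 0.0724]
eef_rot: [0.383, 3.118, 0.0]
ft_force: [0.3, 0.5, -0.1]
gripper_width: 0.12
finger_force: 58.4
```

```bash
python3 -m crank '{"dp":[[0,0,2],[0,0,5],[0,0,7],[-0.8,-3.5,7],[-1.6,-7,7]],"twist":[[0,0,0],[0,0,0],[0,0,0],[0,0,0],[0,0,0]],"jaw":[0,0,0,0,0]}' && python3 -m crank '{"dp":[[-1,-3.9,0],[-2,-7.9,0],[-2,-7.9,0],[-2,-7.9,0],[-2,-7.9,0]],"twist":[[0,0,0],[0,0,0],[0,0,0],[0,0,0],[0,0,0]],"jaw":[0,0,0,0,0]}'
python3 - <<'E'
from h import *
s=env.get_state(); print(s['ee_pos'],s['eef_rot'],s['finger_force'])
f=grab('wrist','w3');t=dict(np.load('/tmp/top0.npz'))
for X in [(.576,-.0742,.028),(.5472,-.067,.028)]: print(proj(f,X))
E
```

```text
t: 4.7
ee_pos: [0.5968, 0.0052, 0.1432]
eef_rot: [0.378, 3.117, 0.001]
ft_force: [0.0, -0.8, -1.2]
gripper_width: 0.118
finger_force: 58.8
t: 5.2
ee_pos: [0.5766, -0.0729, 0.1423]
eef_rot: [0.381, 3.118, 0.002]
ft_force: [-0.1, -0.1, -0.1]
gripper_width: 0.116
finger_force: 58.8
[ 0.57663835 -0.0728745   0.14229629] [3.81107623e-01 3.11820016e+00 1.64132878e-03] 58.821056485176086
[274.68211769 215.33612602]
[274.60986722 171.29484846]
```

View pics/w3.png

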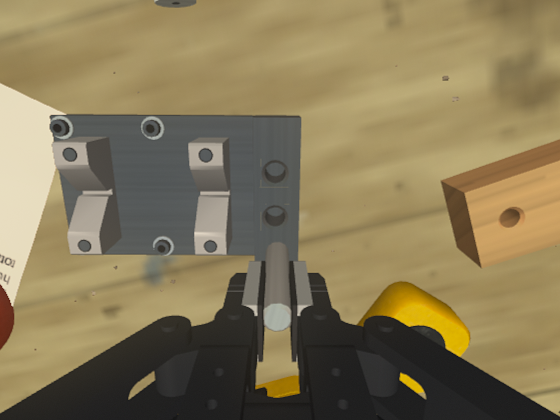

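Holes are at (275,171) and (275,215), within 1 px of the predicted spots, with the gripped pin just above. Lowering slowly.

```bash
python3 -m crank '{"dp":[[-0.05,-0.15,-2],[-0.05,-0.15,-4],[-0.05,-0.15,-4.5],[-0.05,-0.15,-5],[-0.05,-0.15,-5.5]],"twist":[[0,0,0],[0,0,0],[0,0,0],[0,0,0],[0,0,0]],"jaw":[0,0,0,0,0]}'
```

```text
t: 5.75
ee_pos: [0.5765, -0.0753, 0.0876]
eef_rot: [0.382, 3.117, 0.0]
ft_force: [0.3, 0.1, -0.4]
gripper_width: 0.112
finger_force: 58.8
```

```bash
python3 -m crank '{"dp":[[-0.05,0.1,-0.3],[-0.05,0.1,-0.6],[-0.05,0.1,-1],[-0.05,0.1,-1.4],[-0.05,0.1,-1.6]],"twist":[[0,0,0],[0,0,0],[0,0,0],[0,0,0],[0,0,0]],"jaw":[0,0,0,0,0]}'
```

```text
t: 6.25
ee_pos: [0.5758, -0.0747, 0.0712]
eef_rot: [0.383, 3.117, 0.0]
ft_force: [1.3, 0.8, 1.0]
gripper_width: 0.116
finger_force: 58.9
```

```bash
python3 -m crank '{"dp":[[0,0,-0.2],[0,0,-0.4],[0,0,-0.5],[0,0,-0.5],[0,0,-0.5]],"twist":[[0,0,0],[0,0,0],[0,0,0],[0,0,0],[0,0,0]],"jaw":[0,0,0,0,0]}'
```

```text
t: 6.75
ee_pos: [0.5757, -0.0747, 0.0663]
eef_rot: [0.383, 3.117, 0.0]
ft_force: [3.5, 1.5, -2.0]
gripper_width: 0.116
finger_force: 58.9
```

```bash
python3 -m crank '{"dp":[[0,0,0],[0,0,0],[0,0,0],[0,0,2],[0,0,5]],"twist":[[0,0,0],[0,0,0],[0,0,0],[0,0,0],[0,0,0]],"jaw":[2.6,2.6,2.6,2.6,2.6]}' && python3 -m crank '{"dp":[[0.1,0.5,2],[0.8,5,2],[1.6,10,2],[2.3,15,2],[3.1,19.8,2]],"twist":[[0,0,0],[0,0,0],[0,0,0],[0,0,0],[0,0,0]],"jaw":[3,3,3,3,3]}' && python3 -m crank '{"dp":[[0,0,0],[0,0,0],[0,0,0],[0,0,0],[0,0,-1]],"twist":[[0,0,0],[0,0,0],[0,0,0],[0,0,0],[0,0,0]],"jaw":[3,3,3,3,3]}'
python3 - <<'E'
from h import *
f=grab('top','t2'); print(pintop(f,(.576,-.0742,.070),r=.006))
f=grab('wrist','w4'); print(pintop(f,(.6067,.1235,.075),r=.006),env.get_state()['ee_pos'])
E
```

```text
t: 7.25
ee_pos: [0.5732, -0.075, 0.1152]
eef_rot: [-0.383, -3.113, 0.001]
ft_force: [0.9, 0.3, -0.4]
gripper_width: 0.3
finger_force: 0.0
t: 7.75
ee_pos: [0.6058, 0.1247, 0.1363]
eef_rot: [-0.384, -3.117, 0.001]
ft_force: [-0.5, -0.3, -0.2]
gripper_width: 0.355
finger_force: 0.0
t: 8.25
ee_pos: [0.6073, 0.1215, 0.1272]
eef_rot: [0.387, 3.115, 0.001]
ft_force: [0.7, 0.0, -0.1]
gripper_width: 0.354
finger_force: 0.0
(array([ 0.57687061, -0.0745822 ,  0.06892214]), np.int64(18), [296.5, 204.22222222222223])
(array([0.60603874, 0.12389808, 0.07474086]), np.int64(489), [281.5460122699387, 255.3517382413088]) [0.60524006 0.12194014 0.12480696]
```

```bash
python3 -m crank '{"dp":[[0,0,0],[0,0,-0.5],[0,0,-1],[0,0,-1.5],[0,0,-1.5]],"twist":[[0,0,0],[0,0,0],[0,0,0],[0,0,0],[0,0,0]],"jaw":[3,3,3,3,3]}'
```

```text
t: 8.85
ee_pos: [0.6056, 0.1231, 0.1103]
eef_rot: [-0.383, -3.117, 0.001]
ft_force: [-0.3, 0.7, 0.2]
gripper_width: 0.351
finger_force: 0.0
```

```bash
python3 -m crank '{"dp":[[0.05,0.05,-1.5],[0.1,0.05,-3],[0.1,0.05,-3.8],[0.1,0.05,-3.8],[0.1,0.05,-3.8]],"twist":[[0,0,0],[0,0,0],[0,0,0],[0,0,0],[0,0,0]],"jaw":[3,3,3,3,0]}' && python3 -m crank '{"dp":[[0,0,0],[0,0,0],[0,0,0],[0,0,0],[0,0,0]],"twist":[[0,0,0],[0,0,0],[0,0,0],[0,0,0],[0,0,0]],"jaw":[0,0,0,0,0]}'
```

```text
t: 9.35
ee_pos: [0.6072, 0.1235, 0.073]
eef_rot: [-0.384, -3.118, 0.0]
ft_force: [-0.4, 0.6, 0.2]
gripper_width: 0.191
finger_force: 0.0
t: 9.85
ee_pos: [0.6074, 0.1237, 0.0735]
eef_rot: [0.383, 3.118, 0.0]
ft_force: [0.3, -0.0, 0.9]
gripper_width: 0.119
finger_force: 58.5
```

```bash
python3 -m crank '{"dp":[[0,0,3],[0,0,7],[-1.5,-4.5,7],[-3,-9,7],[-4.5,-13.5,7]],"twist":[[0,0,0],[0,0,0],[0,0,0],[0,0,0],[0,0,0]],"jaw":[0,0,0,0,0]}' && python3 -m crank '{"dp":[[-1,-3,0],[-1.5,-5.6,0],[-1.5,-5.6,0],[-1.5,-5.6,0],[-1.5,-5.6,0]],"twist":[[0,0,0],[0,0,0],[0,0,0],[0,0,0],[0,0,0]],"jaw":[0,0,0,0,0]}' && python3 -m crank '{"dp":[[0,0,0],[0,0,-1],[0,0,-3],[0,0,-4],[0,0,-4]],"twist":[[0,0,0],[0,0,0],[0,0,0],[0,0,0],[0,0,0]],"jaw":[0,0,0,0,0]}'
```

```text
t: 10.35
ee_pos: [0.5618, -0.0127, 0.1438]
eef_rot: [0.382, 3.117, 0.0]
ft_force: [1.3, -0.9, -0.1]
gripper_width: 0.114
finger_force: 59.7
t: 10.85
ee_pos: [0.5477, -0.0659, 0.1433]
eef_rot: [0.381, 3.118, 0.001]
ft_force: [0.2, 0.7, -0.4]
gripper_width: 0.112
finger_force: 59.7
t: 11.35
ee_pos: [0.5459, -0.0669, 0.1015]
eef_rot: [-0.382, -3.115, 0.0]
ft_force: [0.2, 0.3, -0.7]
gripper_width: 0.117
finger_force: 59.7
```

```bash
python3 -m crank '{"dp":[[0.05,-0.05,-0.5],[0.05,-0.05,-1],[0.05,-0.05,-1.5],[0.05,-0.05,-2],[0.05,-0.05,-2]],"twist":[[0,0,0],[0,0,0],[0,0,0],[0,0,0],[0,0,0]],"jaw":[0,0,0,0,0]}'
```

```text
t: 11.85
ee_pos: [0.5478, -0.0677, 0.0828]
eef_rot: [-0.383, -3.118, -0.0]
ft_force: [1.2, 0.3, -0.5]
gripper_width: 0.113
finger_force: 59.7
```

```bash
python3 -m crank '{"dp":[[0,0,-0.4],[0,0,-0.8],[0,0,-1.2],[0,0,-1.4],[0,0,-1.4]],"twist":[[0,0,0],[0,0,0],[0,0,0],[0,0,0],[0,0,0]],"jaw":[0,0,0,0,0]}'
```

```text
t: 12.35
ee_pos: [0.5478, -0.0678, 0.069]
eef_rot: [0.383, 3.118, 0.0]
ft_force: [1.8, -0.0, -1.3]
gripper_width: 0.114
finger_force: 59.7
```

```bash
python3 -m crank '{"dp":[[0,0,-0.2],[0,0,-0.2],[0,0,-0.2],[0,0,-0.2],[0,0,-0.2]],"twist":[[0,0,0],[0,0,0],[0,0,0],[0,0,0],[0,0,0]],"jaw":[0,0,2.6,2.6,2.6]}' &&  python3 -m crank '{"dp":[[0,0,2],[0,0,5],[0,0,9],[-1,4,10],[-2,8,10]],"twist":[[0,0,0],[0,0,0],[0,0,0],[0,0,0],[0,0,0]],"jaw":[2.6,2.6,2.6,5,8]}'
python3 - <<'E'
from h import *
f=grab('top','t3'); 
for X in [(.576,-.0742,.070),(.547,-.067,.07)]: print(pintop(f,X,r=.006))
print(env.get_state()['q'].round(3))
f=grab('wrist','w5')
for X in [(.576,-.0742,.070),(.547,-.067,.07)]: print(pintop(f,X,r=.006))
E
```

```text
t: 12.85
ee_pos: [0.5475, -0.068, 0.0672]
eef_rot: [-0.384, -3.118, 0.0]
ft_force: [0.5, 0.1, -0.9]
gripper_width: 0.31
finger_force: 0.0
t: 13.35
ee_pos: [0.5291, 0.0118, 0.1696]
eef_rot: [0.389, 3.113, 0.001]
ft_force: [0.2, 1.8, 0.1]
gripper_width: 0.634
finger_force: 0.0
(array([ 0.5770882 , -0.07407179,  0.06999331]), np.int64(20), [296.3, 204.1])
(array([ 0.5481649 , -0.06764973,  0.06957256]), np.int64(20), [293.75, 216.25])
[-0.316  0.451  0.244  1.947 -0.161  0.761  1.355]
(array([nan, nan, nan]), np.int64(0), [nan, nan])
(array([ 0.54644334, -0.06693866,  0.06869717]), np.int64(267), [153.19101123595505, 281.85767790262173])h.py:25: RuntimeWarning: Mean of empty slice.
  return P[m].mean(0),m.sum(),[float(x) for x in np.argwhere(m).mean(0)[::-1]]
  ret = um.true_divide(
```

Both pin tops read z = 0.070, so both pins are fully down. Next is the axle.

```bash
python3 -m crank '{"dp":[[-1.2,3.4,0],[-2.5,6.8,0],[-3.8,10.2,0],[-5,13.6,0],[-6.3,17,0]],"twist":[[0,0,-8],[0,0,-16],[0,0,-24],[0,0,-32],[0,0,-40]],"jaw":[8,8,8,8,8]}' && python3 -m crank '{"dp":[[0,0,-1],[0,0,-2],[0,0,-3],[0,0,-3],[0,0,-3]],"twist":[[0,0,-8],[0,0,-16],[0,0,-24],[0,0,-32.7],[0,0,-32.7]],"jaw":[7,7,7,7,7]}'
python3 - <<'E'
from h import *
s=env.get_state(); r=s['eef_rot']; print(s['ee_pos'],'yaw',np.degrees(2*np.arctan2(r[1],r[0]))-90)
f=grab('wrist','w6')
P=cloud(f);X,Y,Z=P[...,0],P[...,1],P[...,2]
m=(X>.4)&(X<.53)&(Y>.06)&(Y<.32)&(Z>.015)&(Z<.05)
m2=m&(Z>.0385)
print(m.sum(),cv2.minAreaRect(P[m][:,:2].astype(np.float32)),cv2.minAreaRect(P[m2][:,:2].astype(np.float32)))
f=grab('top','t4');
P=cloud(f);X,Y,Z=P[...,0],P[...,1],P[...,2]
sq=(abs(Z-.0425)<.004)&(X>.48)&(X<.64)&(Y<-.07)&(Y>-.24); pts=P[sq]; print('saddles',sq.sum(),cv2.minAreaRect(pts[:,:2].astype(np.float32)))
E
```

```text
t: 13.95
ee_pos: [0.4642, 0.1829, 0.1672]
eef_rot: [1.435, 2.794, -0.0]
ft_force: [0.5, 0.5, -0.1]
gripper_width: 0.937
finger_force: 0.0
t: 14.45
ee_pos: [0.4645, 0.1817, 0.1368]
eef_rot: [2.158, 2.282, -0.002]
ft_force: [0.4, 0.3, 0.0]
gripper_width: 0.821
finger_force: 0.0
[0.46449577 0.18171806 0.13684027] yaw 3.198485875379234
13663 ((0.4638296067714691, 0.19506770372390747), (0.04004468023777008, 0.17648980021476746), 3.087829351425171) ((0.46443498134613037, 0.184047669172287), (0.039685703814029694, 0.14615781605243683), 3.2305829524993896)
saddles 263 ((0.5475595593452454, -0.1336040496826172), (0.13190220296382904, 0.0716882050037384), 75.79092407226562)
```

View pics/w6.png

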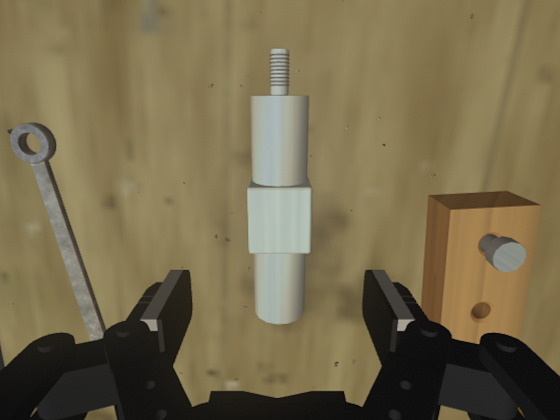

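The axle's square body is at (279,218), upright and centred between the fingers. The headed pin hasn't moved. Descending.

```bash
python3 -m crank '{"dp":[[0,0.04,-3],[0,0.04,-6],[0,0.04,-9],[0,0.04,-10],[0,0.04,-10]],"twist":[[0,0,0],[0,0,0],[0,0,0],[0,0,0],[0,0,0]],"jaw":[7,6,6,6,6]}' && python3 -m crank '{"dp":[[0,0,-0.5],[0,0,-1.1],[0,0,-1.1],[0,0,-1.1],[0,0,-1.1]],"twist":[[0,0,0],[0,0,0],[0,0,0],[0,0,0],[0,0,0]],"jaw":[6,6,6,3,3]}' && python3 -m crank '{"dp":[[0,0,0],[0,0,0],[0,0,0],[0,0,0],[0,0,0]],"twist":[[0,0,0],[0,0,0],[0,0,0],[0,0,0],[0,0,0]],"jaw":[2,2,2,2,2]}'
```

```text
t: 15.05
ee_pos: [0.4642, 0.182, 0.0366]
eef_rot: [-2.155, -2.285, 0.003]
ft_force: [0.6, 0.7, -0.3]
gripper_width: 0.703
finger_force: 0.0
t: 15.55
ee_pos: [0.4654, 0.1827, 0.027]
eef_rot: [2.157, 2.284, 0.002]
ft_force: [-0.8, -0.2, 3.8]
gripper_width: 0.46
finger_force: 60.7
t: 16.05
ee_pos: [0.4654, 0.1827, 0.027]
eef_rot: [2.157, 2.284, 0.002]
ft_force: [-1.0, -0.9, 6.9]
gripper_width: 0.457
finger_force: 60.9
```

```bash
python3 -m crank '{"dp":[[0,0,1],[0,0,3],[0,0,6],[0,0,9],[0,0,12]],"twist":[[0,0,0],[0,0,0],[0,0,0],[0,0,0],[0,0,0]],"jaw":[2,2,2,2,2]}'
python3 - <<'E'
from h import *
for n in ['w3','w1']:
    f=dict(np.load(f'/tmp/{n}.npz')); P=cloud(f);X,Y,Z=P[...,0],P[...,1],P[...,2]
    o=np.array([.5425,-.1494]);a=np.radians(76.4);ey=np.array([np.cos(a),np.sin(a)]);ex=np.array([ey[1],-ey[0]])
    d=P[...,:2]-o; x=d@ex; y=d@ey
    m=(abs(Z-.0435)<.0025)&(abs(x)<.045)&(abs(y)<.058)
    print(n,m.sum(),np.median(Z[m])); 
    if m.sum()>50:
        r=cv2.minAreaRect(np.c_[x[m],y[m]].astype(np.float32)*1000); print('saddles local mm',r)
        for s in (-1,1):
            k=m&(s*y>0); print(s,[np.percentile(x[k],[1,99]).round(4),np.percentile(y[k],[1,99]).round(4)])
            kk=(abs(Z-.030)<.004)&(abs(y-s*.04)<.008)&(abs(x)<.03); print('  V mid x at z30',[x[kk&(x<0)].mean().round(4),x[kk&(x>0)].mean().round(4)],Z[kk&(x<0)].mean(),Z[kk&(x>0)].mean())
s=env.get_state(); r=s['eef_rot']; print(s['ee_pos'],s['ft_force'],'yaw',np.degrees(2*np.arctan2(r[1],r[0]))-90)
f=grab('wrist','w7'); P=cloud(f);X,Y,Z=P[...,0],P[...,1],P[...,2]
m=(X>.4)&(X<.53)&(Y>.06)&(Y<.32)&(Z>.12)&(Z<.17); print(np.c_[Y[m],Z[m]][::4000].round(3), m.sum())
for y in [.14,.22,.24]:
    k=m&(abs(Y-y)<.004); print(y,Z[k].max() if k.any() else 0)
E
```

```text
t: 16.55
ee_pos: [0.4638, 0.1821, 0.1475]
eef_rot: [-2.157, -2.283, 0.002]
ft_force: [0.8, 0.1, -3.6]
gripper_width: 0.459
finger_force: 61.2
w3 3696 0.04350446560839349
saddles local mm ((0.6281280517578125, -0.3261566162109375), (100.79757690429688, 72.43453216552734), 89.1834945678711)
-1 [array([-0.0359,  0.0353]), array([-0.0501, -0.0295])]
  V mid x at z30 [np.float64(-0.0078), np.float64(0.0079)] 0.030153926528095024 0.03006575880316807
1 [array([-0.0348,  0.0367]), array([0.0299, 0.0501])]
  V mid x at z30 [np.float64(-0.0067), np.float64(0.009)] 0.02999472687210304 0.03006521777480644
w1 777 0.04348996568072664
saddles local mm ((0.8359527587890625, 39.67048263549805), (21.79132843017578, 72.69568634033203), 89.16776275634766)Traceback (most recent call last):
  File "<stdin>", line 11, in <module>
    return _quantile_unchecked(
        a, q, axis, out, overwrite_input, method, keepdims, weights)
    return _ureduce(a,
                    func=_quantile_ureduce_func,
    ...<5 lines>...
                    overwrite_input=overwrite_input,
                    method=method)
    r = func(a, **kwargs)
    result = _quantile(arr,
                       quantiles=q,
    ...<2 lines>...
                       out=out,
                       weights=wgt)
    slices_having_nans = np.isnan(arr[-1, ...])
                                  ~~~^^^^^^^^^
IndexError: index -1 is out of bounds for axis 0 with size 0
```

```bash
python3 -m crank '{"dp":[[1,-4,0],[2,-8.5,0],[3,-13,0],[4,-17.5,0],[5,-22,0]],"twist":[[0,0,-4],[0,0,-8],[0,0,-12],[0,0,-16],[0,0,-17.6]],"jaw":[2,2,2,2,2]}' && python3 -m crank '{"dp":[[1,-4,0],[2,-8,0],[2.7,-11.6,0],[2.7,-11.6,0],[2.7,-11.6,0]],"twist":[[0,0,0],[0,0,0],[0,0,0],[0,0,0],[0,0,0]],"jaw":[2,2,2,2,2]}' && python3 -m crank '{"dp":[[0,0,0],[0,0,-1],[0,0,-2],[0,0,-3],[0,0,-3]],"twist":[[0,0,0],[0,0,0],[0,0,0],[0,0,0],[0,0,0]],"jaw":[2,2,2,2,2]}'
python3 - <<'E'
from h import *
f=grab('wrist','w8'); s=env.get_state(); r=s['eef_rot']; print(s['ee_pos'],s['ft_force'],'yaw',np.degrees(2*np.arctan2(r[1],r[0]))-90)
P=cloud(f); o=np.array([.5431,-.1495]);a=np.radians(75.6);ey=np.array([np.cos(a),np.sin(a)]);ex=np.array([ey[1],-ey[0]])
d=P[...,:2]-o; x=d@ex; y=d@ey; Z=P[...,2]
for X,l in [((.576,-.0742,.07),'pinA'),((.5472,-.067,.07),'pinB')]: print(l,pintop(f,X,r=.006)[:2])
m=(Z>.095)&(Z<.16)&(abs(x)<.03)&(y>.03)&(y<.12)
for y0 in (.035,.045,.06,.07,.085): 
    k=m&(abs(y-y0)<.003); print(y0,k.sum(), k.any() and (np.percentile(x[k],[1,99]).round(4),Z[k].max()))
k=m&(Z>.118)&(abs(x)<.012); print('shoulder y',np.percentile(y[k],99.5) if k.any() else None)
E
```

```text
t: 17.05
ee_pos: [0.5142, -0.0389, 0.1465]
eef_rot: [-2.482, -1.924, 0.001]
ft_force: [0.5, 1.0, -4.1]
gripper_width: 0.46
finger_force: 61.5
t: 17.55
ee_pos: [0.5408, -0.1542, 0.1462]
eef_rot: [-2.483, -1.924, 0.001]
ft_force: [0.7, 1.7, -5.1]
gripper_width: 0.461
finger_force: 61.6
t: 18.05
ee_pos: [0.5404, -0.1526, 0.1143]
eef_rot: [-2.478, -1.926, 0.004]
ft_force: [-0.4, 0.0, -4.5]
gripper_width: 0.458
finger_force: 61.6
[ 0.54091754 -0.15309101  0.11515494] [ 0.28556117  0.36807961 -4.19859627] yaw -374.3122956297135
pinA (array([ 0.57667687, -0.07473989,  0.06940255]), np.int64(667))
pinB (array([ 0.54778627, -0.06746968,  0.0695091 ]), np.int64(640))
0.035 1784 (array([-0.0201,  0.0139]), np.float64(0.12641696645393552))
0.045 1914 (array([-0.0201,  0.0137]), np.float64(0.12630217850317782))
0.06 2142 (array([-0.0201,  0.0138]), np.float64(0.1267362413433206))
0.07 1787 (array([-0.02  ,  0.0137]), np.float64(0.1263430161151288))
0.085 749 (array([-0.0086,  0.0025]), np.float64(0.11457200398438144))
shoulder y 0.07101534662606918
```

View pics/w8.png

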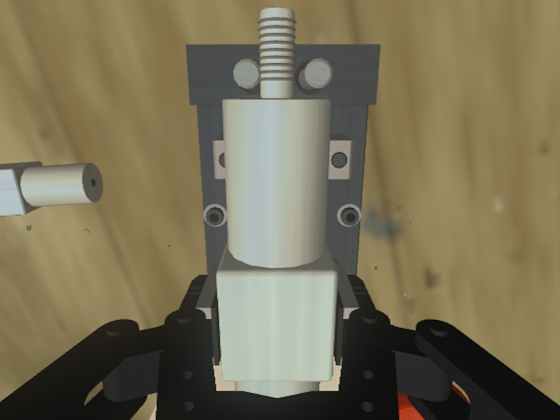

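The w8 view shows the stub (col 277) about to pass between the pins (246,73) and (318,73). The axle sits about 2 mm towards fixture -x of the saddle and pin midline, which is near col 282. I'll shift by that and lower.

```bash
python3 -m crank '{"dp":[[0.21,-0.05,0],[0.21,-0.05,-1],[0.21,-0.05,-2],[0.21,-0.05,-3],[0.21,-0.05,-3]],"twist":[[0,0,0],[0,0,0],[0,0,0],[0,0,0],[0,0,0]],"jaw":[2,2,2,2,2]}'
python3 - <<'E'
from h import *
f=grab('wrist','w9'); s=env.get_state(); print(s['ee_pos'],s['ft_force'])
P=cloud(f); o=np.array([.5431,-.1495]);a=np.radians(75.6);ey=np.array([np.cos(a),np.sin(a)]);ex=np.array([ey[1],-ey[0]])
d=P[...,:2]-o; x=d@ex; y=d@ey; Z=P[...,2]
m=(Z>.06)&(Z<.11)&(abs(x)<.03)
for y0 in (.035,.06): 
    k=m&(abs(y-y0)<.003)&(Z>.08); print(y0, np.percentile(x[k],[2,98]).round(4).mean() ,Z[k].max())
k=m&(abs(y-.075-.01)<.02)&(Z<.072)&(Z>.067)
for s_ in (-1,1): kk=k&(s_*(x)>.006); print('pin',x[kk].mean(),y[kk].mean(),kk.sum())
k=(abs(Z-.0435)<.0025)&(abs(x)<.045)&(abs(y-.04)<.015); print('saddle',np.percentile(x[k],[1,99]))
E
```

```text
t: 18.6
ee_pos: [0.5425, -0.1535, 0.0844]
eef_rot: [-2.479, -1.926, 0.003]
ft_force: [-0.3, 0.1, -4.2]
gripper_width: 0.461
finger_force: 61.6
[ 0.54302777 -0.15381468  0.08521505] [-0.2293503   0.20599227 -4.71842097]
0.035 -0.0010999999999999994 0.09630136503598487
0.06 -0.0010999999999999994 0.09657540285964443
pin -0.015609547788118495 0.08067351538521239 988
pin 0.014088160584341982 0.08083745558955928 988
saddle [-0.03598216  0.03528127]
```

View pics/w9.png

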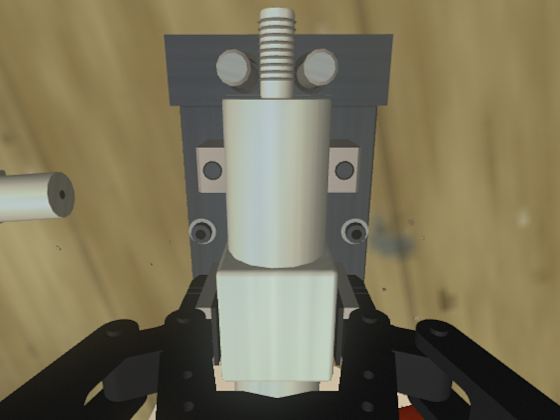

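Axle, pins and saddle midlines now agree to about 0.5 mm. Stub at col 277 between pins at cols 234 and 320.

```bash
python3 -m crank '{"dp":[[0.05,0,-0.6],[0.05,0,-1.2],[0.05,0,-1.8],[0.05,0,-2.3],[0.05,0,-2.3]],"twist":[[0,0,0],[0,0,0],[0,0,0],[0,0,0],[0,0,0]],"jaw":[2,2,2,2,2]}'
```

```text
t: 19.15
ee_pos: [0.5438, -0.1538, 0.0625]
eef_rot: [-2.48, -1.927, 0.001]
ft_force: [-0.5, 0.6, -3.7]
gripper_width: 0.461
finger_force: 61.7
```

```bash
python3 -m crank '{"dp":[[0,0,-0.1],[0,0,-0.2],[0,0,-0.3],[0,0,-0.4],[0,0,-0.4]],"twist":[[0,0,0],[0,0,0],[0,0,0],[0,0,0],[0,0,0]],"jaw":[2,2,2,2,2]}'
```

```text
t: 19.65
ee_pos: [0.5443, -0.154, 0.0592]
eef_rot: [-2.481, -1.927, 0.0]
ft_force: [0.0, -0.6, -4.0]
gripper_width: 0.461
finger_force: 61.7
```

```bash
python3 -m crank '{"dp":[[0,0,-0.1],[0,0,-0.2],[0,0,-0.3],[0,0,-0.3],[0,0,-0.3]],"twist":[[0,0,0],[0,0,0],[0,0,0],[0,0,0],[0,0,0]],"jaw":[2,2,2,2,2]}'
```

```text
t: 20.15
ee_pos: [0.5443, -0.154, 0.0563]
eef_rot: [-2.481, -1.927, -0.0]
ft_force: [-0.4, 0.5, -3.3]
gripper_width: 0.458
finger_force: 61.9
```

```bash
python3 -m crank '{"dp":[[0,0,-0.05],[0,0,-0.1],[0,0,-0.1],[0,0,-0.1],[0,0,-0.1]],"twist":[[0,0,0],[0,0,0],[0,0,0],[0,0,0],[0,0,0]],"jaw":[2,2,2,2,2]}'
```

```text
t: 20.65
ee_pos: [0.5444, -0.154, 0.0562]
eef_rot: [-2.481, -1.927, -0.001]
ft_force: [-4.0, 1.7, 8.9]
gripper_width: 0.461
finger_force: 63.5
```

```bash
python3 -m crank '{"dp":[[-0.04,0.01,0.1],[-0.02,0.1,0.1],[0,0.2,0.1],[0.02,0.28,0.1],[0.02,0.28,0.1]],"twist":[[0,0,0],[0,0,0],[0,0,0],[0,0,0],[0,0,0]],"jaw":[2,2,2,2,2]}'
```

```text
t: 21.15
ee_pos: [0.5446, -0.1509, 0.0561]
eef_rot: [-2.481, -1.927, 0.0]
ft_force: [0.1, -0.1, -3.5]
gripper_width: 0.458
finger_force: 61.7
```

```bash
python3 -m crank '{"dp":[[0.01,0.05,0],[0.02,0.1,0],[0.02,0.1,0],[0.02,0.1,0],[0.02,0.1,0]],"twist":[[0,0,0],[0,0,0],[0,0,0],[0,0,0],[0,0,0]],"jaw":[2,2,2,2,2]}'
```

```text
t: 21.65
ee_pos: [0.5447, -0.1502, 0.0563]
eef_rot: [2.481, 1.927, -0.0]
ft_force: [-0.8, 0.5, -4.2]
gripper_width: 0.46
finger_force: 61.7
```

```bash
python3 -m crank '{"dp":[[0.01,0.05,0],[0.02,0.1,0],[0.02,0.1,0],[0.02,0.1,0],[0.02,0.1,0]],"twist":[[0,0,0],[0,0,0],[0,0,0],[0,0,0],[0,0,0]],"jaw":[2,2,2,2,2]}'
```

```text
t: 22.15
ee_pos: [0.5449, -0.1492, 0.0563]
eef_rot: [2.481, 1.927, -0.0]
ft_force: [0.3, -0.8, -4.4]
gripper_width: 0.458
finger_force: 61.7
```

```bash
python3 -m crank '{"dp":[[0.01,0.05,0],[0.02,0.1,0],[0.02,0.1,0],[0.02,0.1,0],[0.02,0.1,0]],"twist":[[0,0,0],[0,0,0],[0,0,0],[0,0,0],[0,0,0]],"jaw":[2,2,2,2,2]}'
```

```text
t: 22.65
ee_pos: [0.5452, -0.1483, 0.0563]
eef_rot: [2.481, 1.927, -0.0]
ft_force: [-0.3, 0.4, -4.6]
gripper_width: 0.458
finger_force: 61.7
```

```bash
python3 -m crank '{"dp":[[0.01,0.05,0],[0.02,0.1,0],[0.02,0.1,0],[0.02,0.1,0],[0.02,0.1,0]],"twist":[[0,0,0],[0,0,0],[0,0,0],[0,0,0],[0,0,0]],"jaw":[2,2,2,2,2]}'
python3 - <<'E'
from h import *
f=grab('wrist','w10')
P=cloud(f); o=np.array([.5431,-.1495]);a=np.radians(75.6);ey=np.array([np.cos(a),np.sin(a)]);ex=np.array([ey[1],-ey[0]])
d=P[...,:2]-o; x=d@ex; y=d@ey; Z=P[...,2]
k=(abs(x)<.012)&(Z>.061)&(Z<.069)&(y>.05)&(y<.1); print('shoulder',np.percentile(y[k],99.5))
for y0 in (.035,.06): 
    k=(abs(x)<.02)&(abs(y-y0)<.003)&(Z>.05); print(y0, np.percentile(x[k],[2,98]).round(4).mean() ,np.percentile(Z[k],99))
k=(abs(y-.085)<.02)&(Z<.0725)&(Z>.0665)
for s_ in (-1,1): kk=k&(s_*(x)>.008)&(abs(x)<.025); print('pin',x[kk].mean(),y[kk].mean(),y[kk].min(),kk.sum(),Z[kk].max())
E
```

```text
t: 23.15
ee_pos: [0.5454, -0.1476, 0.0564]
eef_rot: [2.481, 1.926, -0.0]
ft_force: [-0.4, -2.4, -2.1]
gripper_width: 0.459
finger_force: 61.9
shoulder 0.0885943328634186
0.035 0.0003999999999999993 0.0678582913421551
0.06 0.000449999999999999 0.06790723949312887
pin -0.01575697467461782 0.08491244007153326 0.07904979551130838 1568 0.07192912099248691
pin 0.013960839237024873 0.08523054564307192 0.06683601538226233 1572 0.07189607377538966
```

Contact with the pins is starting (fy −2.4 N), but the axle sits about 1 mm too far to +x. I'll recentre it and then press.

```bash
python3 -m crank '{"dp":[[-0.05,0.01,0],[-0.1,0.02,0],[-0.1,0.02,0],[-0.1,0.02,-0.05],[-0.1,0.02,-0.1]],"twist":[[0,0,0],[0,0,0],[0,0,0],[0,0,0],[0,0,0]],"jaw":[2,2,2,2,2]}'
```

```text
t: 23.7
ee_pos: [0.5444, -0.1471, 0.0553]
eef_rot: [2.481, 1.927, -0.0]
ft_force: [-0.3, -3.5, -0.2]
gripper_width: 0.459
finger_force: 62.0
```

```bash
python3 -m crank '{"dp":[[0,0,-0.03],[0,0,-0.06],[0,0,-0.06],[0,0,-0.06],[0,0,-0.06]],"twist":[[0,0,0],[0,0,0],[0,0,0],[0,0,0],[0,0,0]],"jaw":[2,2,2,2,2]}'
```

```text
t: 24.2
ee_pos: [0.5447, -0.1472, 0.055]
eef_rot: [2.481, 1.927, 0.001]
ft_force: [0.1, -3.8, 2.6]
gripper_width: 0.462
finger_force: 62.5
```

```bash
python3 -m crank '{"dp":[[0,0,-0.03],[0,0,-0.06],[0,0,-0.06],[0,0,-0.06],[0,0,-0.06]],"twist":[[0,0,0],[0,0,0],[0,0,0],[0,0,0],[0,0,0]],"jaw":[2,2,2,2,2]}'
```

```text
t: 24.7
ee_pos: [0.5447, -0.1472, 0.0549]
eef_rot: [2.481, 1.927, 0.001]
ft_force: [-1.6, -3.0, 9.8]
gripper_width: 0.46
finger_force: 63.7
```

```bash
python3 -m crank '{"dp":[[-0.01,0,-0.02],[-0.01,0,-0.05],[-0.01,0,-0.05],[-0.01,0,-0.05],[-0.01,0,-0.05]],"twist":[[0,0,0],[0,0,0],[0,0,0],[0,0,0],[0,0,0]],"jaw":[2,2,2,2,2]}'
python3 - <<'E'
from h import *
f=grab('wrist','w11'); s=env.get_state(); print(s['ee_pos'],s['ft_force'],s['torque'],s['dq'].round(4))
f=grab('top')
for X in [(.576,-.0742,.070),(.547,-.067,.07)]: print(pintop(f,X,r=.006))
E
```

```text
t: 25.2
ee_pos: [0.5447, -0.1472, 0.0548]
eef_rot: [2.481, 1.927, 0.002]
ft_force: [-3.2, -1.7, 15.5]
gripper_width: 0.462
finger_force: 64.4
[ 0.54467557 -0.14720274  0.05481484] [-3.73625154 -2.33962786 15.85288093] [-0.40028455  0.72869758  0.13359117] [ 0.001   0.0011 -0.0002  0.0006  0.0003 -0.0003 -0.0006]
(array([ 0.57400945, -0.07273763,  0.06855952]), np.int64(30), [295.73333333333335, 205.43333333333334])
(array([ 0.54945776, -0.06341217,  0.06891363]), np.int64(23), [291.95652173913044, 215.7391304347826])
```

View pics/w11.png

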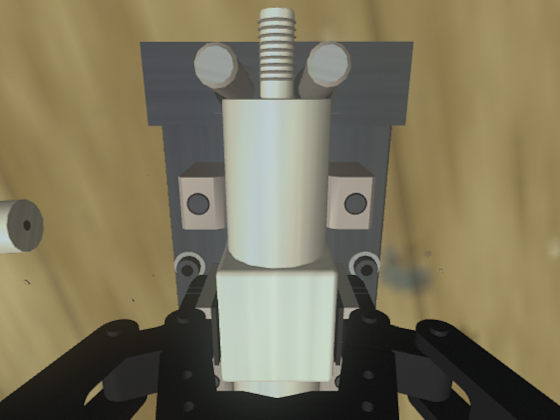

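The axle (col 277) is centred between the saddle screws (198 and 355, mid 276.5), with its shoulder at the pins. Last check: shoulder y relative to the saddle edges in the same frame.

Run:
```python
from h import *
f=dict(np.load('/tmp/w11.npz'))
P=cloud(f); o=np.array([.5431,-.1495]);a=np.radians(75.6);ey=np.array([np.cos(a),np.sin(a)]);ex=np.array([ey[1],-ey[0]])
d=P[...,:2]-o; x=d@ex; y=d@ey; Z=P[...,2]
k=(abs(Z-.0435)<.003)&(abs(x)>.023)&(abs(x)<.04)&(y>.02)&(y<.06); print('saddle y',np.percentile(y[k],[1,99]),'x',np.percentile(x[k],[1,99]),k.sum(),np.median(Z[k]))
k=(abs(Z-.028)<.002)&(abs(x)>.025)&(abs(x)<.055)&(y>.05)&(y<.12); print('stop y',np.percentile(y[k],[1,99]),'x',np.percentile(x[k],[1,99]))
k=(abs(x)<.006)&(y>.05)&(y<.1); 
for lo in np.arange(.070,.084,.001):
    kk=k&(abs(y-lo)<.0006); print(round(lo,3),kk.any() and np.percentile(Z[kk],[50]).round(4))
for y0 in (.03,.045,.07):
    k=(abs(x)<.02)&(abs(y-y0)<.003)&(Z>.05); print(y0,np.percentile(x[k],[2,98]).mean(),np.percentile(Z[k],99))
```

```text
saddle y [0.0302379  0.05023883] x [-0.03600987  0.03535229] 3686 0.04374964820423212
stop y [0.0672803  0.09684769] x [-0.04992313  0.04913249]
0.07 [0.065]
0.071 [0.0651]
0.072 [0.065]
0.073 [0.0651]
0.074 [0.065]
0.075 [0.0651]
0.076 [0.0651]
0.077 [0.0645]
0.078 [0.1752]
0.079 [0.0521]
0.08 [0.0522]
0.081 [0.0521]
0.082 [0.0522]
0.083 [0.0524]
0.03 -0.0004573250151816595 0.06621201531390694
0.045 -0.000513944034078449 0.06627698051119055
0.07 -0.0004966333992375473 0.0664387964050831
```

```bash
python3 -c "
from station import env
print(env.get_state()['ft_force']); print(env.job_done())"
```

```text
[-2.67071642 -1.85839299 14.90780032]
the job is handed in; nothing more can be done
None
```

I handed the job in with both stop pins fully down, the axle seated in both Vs with its shoulder against the pins (about 77 mm from `v_mid`), and the gripper still on it at about 15 N upward reading at the wrist; no verdict was returned.

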